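# Press a brass stud flush into a tool handle with a bench hand press

## Task

Lay the wooden tool handle in the channel of the small hand press, stud end first and stud up, and slide it in to the end stop so that the stud stands under the ram. Then press the ram's cap gently down, past the soft stop where the ram meets the stud, on to the firm second stop where the stud is flush and the cap's cushion starts to give; keep it there half a second without overloading the cushion, and let the ram rise again. Push the stud in only with the press, leave the handle lying in the channel, and do not disturb the things around.

Things in the scene. Friction and masses are not known exactly. Their poses are not given: they have to be found in the camera images.
- press: Hand press fixed to the bench. Origin on the bench under the ram's axis, z up; the channel's mouth looks to -x. Base plate x -70 to +55, y +-65, 8 mm high; two 18 mm posts at y = +-48; grey bridge 34 (x) x 124 (y) mm, 103 to 128 mm high, carries the ram. The handle slides in along +x and its rear end sticks out of the mouth when home.
- end_stop (a point): Middle of the end stop's face, 25 mm from the press origin along its +x (axes as the press), 26 mm above the bench. Aluminium channel from here to 90 mm back (-x): floor 16 to 20 mm above the bench (screw-set, not measured), side walls 10 mm above the floor and 30 mm apart, flaring over the last 25 mm to about 46 mm at the mouth; stop 16 mm high.
- cap_top (a point): Centre of the flat top of the ram's cap, a black mushroom knob 42 mm wide, on the ram's axis; 178 mm above the bench when up. Press it straight down, for instance with closed fingertips.
- ram (a joint): Ram travel down, m: 0 up (its flat round nose, 20 mm wide, is then 68 mm above the bench), at most 0.030. A soft spring returns it: 2.4 N to start, 4.4 N near the bottom. Meeting the stud (soft first stop) adds about 6 N while the stud goes in; when it is flush the nose sits on the wood at 20 to 24 mm travel: the second stop.
- cap (a joint): Squeeze of the stiff cushion between cap and ram, m, 0 to 0.003. It starts to give at about 13 N on the cap, then takes 6 N per mm. The second stop is reached when it is squeezed over 0.3 mm (about 15 N on the cap); over 1.9 mm (about 24 N) overloads it and would split the wood; aim at 17 to 19 N. Too small to judge by the measured value: go by the force.
- handle: Loose pale wooden bar, the tool's handle: 150 mm long (x), 24 mm wide (y), 28 mm high (z), about 0.1 kg. Origin at the centre of its underside, z up; the stud is in its top, near the +x end.
- stud_seat (a point): Point on the handle's underside below the stud: 50 mm from the handle's origin along its +x, 25 mm from its +x end. It moves and turns with the handle. With the handle home it lies on the ram's axis.
- stud_top (a point): Centre of the top of the stud, an upright round brass pin 10 mm thick that stands 5 to 8 mm out of the handle's top at the start.
- stud (a joint): How far the stud has been pushed in, in m: starts between 0 and 0.003, flush with the wood at 0.008. It slides stiffly (6 N) and stays where it is left.
- dish: Bystander: white porcelain bowl 110 mm wide, 28 mm high; origin under its centre.
- jar: Bystander: white pot 68 mm wide, 75 mm high, with brushes and rods standing out to 190 mm; origin under its centre.
- torch: Bystander: black hand torch standing upright, foot 56 mm wide, 111 mm high, nozzle to its +x at 85 mm height, reaching 68 mm out; origin under its foot.
- block: Bystander: white soldering block 110 x 75 x 24 mm with tweezers lying on it; origin under its centre.
Mind the look-alikes: they are no part of the job. There is more than one size of the handle; the one meant has the size given above.

How it is judged:
By the outcome, as a careful person would: the job done as asked, in the order asked, and still so for the second after the job is handed in, with the robot touching nothing.
It also fails if it takes over 72 s, if anything falls off the work surface, if the arm or the gripper's body presses on something with over 40 N, if the wrist force passes 120 N, or if a joint passes its speed limit or range.

## Robot

A 6-joint arm with a two-finger parallel gripper is mounted at the origin on the work surface. World frame = base frame: x ahead of the robot, y to its left, z up, the work surface at z = 0. Lengths are in m, angles in degrees, forces in N, time in s.
With the tool pointing down it reaches from about 0.275 to 0.725 m from the base axis. Payload 5.6 kg.
Tool frame: the origin (TCP) lies on the centre line of the jaws, within the pads' length; the fingertips stand 17 mm ahead of it and the grasp point (between the pads) lies 2 mm behind it; y points along the fingers, z is the direction in which the jaws open and shut, and the axes are right-handed (so a half turn about y gives the same grasp; the last joint's range is limited). The gripper opens to 85 mm and grips with 20 to 120 N. Pads are 22 mm wide; open, the fingers measure 114 mm over their backs; the gripper's body (76 mm by 85 mm) begins 54 mm behind the grasp point. The pads swing forward as they close: fully open they stand 13 mm farther back than shut.
Start: joints at [-50.271, 14.616, 6.199, 0, -81.583, -16.306], TCP at [0.219, -0.505, 0.248] pointing down, gripper open.
Joint ranges: [-168.99, 168.99], [-69.2, 112.95], [-62.41, 85.93], [-164.36, 98.24], [-168.68, -3.75], [-174.98, 174.98]. Speed limits (degrees/s): [147.25, 147.25, 180, 180, 180, 180].

## Interface

Orientations are given as [roll, pitch, yaw] about the fixed x, y, z axes, in that order (R = Rz(yaw) Ry(pitch) Rx(roll)).
In Python, from plant import readout, vision, job_done gives the robot as it stands. The module is installed in compiled form; this text tells all that it offers.
- The arm moves only by the shell command python3 -m pendant 'ROWS'. ROWS is JSON, a list of rows, each an object with "offset": the shift along the tool's x, y, z in mm, a list of three; "delta_rot": the turn, a rotation vector about the tool's x, y, z in degrees, a list of three; "hand": the finger opening in mm, from 0 to 85.4. In form: [{"offset": [tx, ty, tz], "delta_rot": [ax, ay, az], "hand": hand}, ...]. A call has exactly 5 rows; each row is the pose to reach, as a shift and turn from the pose commanded when the call began, along the tool's axes at that moment; what a row does not reach only later rows make up. A row lasts 1/8 s, in which the tool goes at most 62.5 mm and 10.7 degrees, less where a joint would pass 70% of its speed; a pose out of reach is approached as far as the arm can. A call with a gripper value outside its range is refused whole. The fingers move at their own pace and stop on an object; the grip force is fixed at half the most. Time passes only in rows, so rows that repeat a pose let the fingers close, or fill a call up. It gives the time, the measured TCP pose, the force and the opening at its end, in the units of the state.
- readout.get_obs(): the state, without advancing time (a new reading comes with each control period).
- vision.read_camera(name): name is "scene" or "top" or "wrist"; returns a dict with "pixels" (384x512x3 uint8, blue, green, red), "intrinsics" (3x3 intrinsics, pixels), "position" and "rotation" of the camera in the world; the wrist camera has in their place "tool_from_camera" (4x4, takes a point from camera to tool coordinates, whose origin is the TCP and whose axes are the tool frame's). Camera axes: x right, y down, z forward; pixel columns grow to the right and rows downward; lengths in m; the calibration is good to about 2 mm. The wrist camera is an equidistant fisheye: a pixel r from the principal point sees the ray r / f radians off the axis. A picture is of the moment at which its call begins: read the wrist's pose just before it. There is no depth.
- job_done(): hands the job in, once; it reports no verdict.
The state is a dict: "time": time; "joint_pos": joint angles; "joint_vel": joint speeds; "tau": joint torques, N m; "position": TCP position; "tcp_rot": TCP orientation; "ft_force": force on the tool from outside, world axes, zero at the start; "wrist_torque": the same for the moment, N m; "opening": finger opening in m.
Only numpy, scipy, OpenCV 4.12 (cv2) and the standard library are available. Lean on these libraries where they do the work, as an engineer would, in place of code of your own. Each camera call takes 0.05 s, during which the arm holds its last target.

## Working session

There is one attempt and no reset: what is moved stays moved. The work goes in short steps, Python scripts to look and compute and a shell command to move; the robot and the scene stay as the last step left them, time stands still between calls to the robot, and variables do not carry over. Pictures are saved under pics/ and viewed, and the job is handed in when it is done.

```bash
mkdir -p pics; ls; python3 - <<'E'
from plant import readout, vision
import cv2
print(readout.get_obs())
for n in ("scene","top","wrist"):
    c=vision.read_camera(n); cv2.imwrite(f"pics/{n}0.png",c["pixels"])
    print(n,{k:(v.tolist() if hasattr(v,'tolist') else v) for k,v in c.items() if k!="pixels"})
E
```

```text
pics
{'time': 0.0, 'joint_pos': array([-5.02712996e+01,  1.46532514e+01,  6.12987620e+00, -2.77359446e-02,
       -8.15842640e+01, -1.63079064e+01]), 'joint_vel': array([ 0.02146504, -0.00975666, -0.0369711 ,  0.00510182,  0.11189733,
        0.04707884]), 'tau': array([ 4.24939299e-04, -3.86632061e+01,  2.37948185e+01,  5.36546364e+00,
       -6.06167538e-03, -7.06109927e-05]), 'position': array([ 0.21849281, -0.50421884,  0.24738696]), 'tcp_rot': array([-8.98889883e+01,  3.89924740e-03,  2.34167127e+01]), 'ft_force': array([ 0.26030987,  0.56171175, -0.19962888]), 'wrist_torque': array([-0.0296917 ,  0.01241321,  0.00987249]), 'opening': 0.08513045087205082}
scene {'intrinsics': [[392.216607498563, 0.0, 254.54408424678775], [0.0, 392.216607498563, 187.68572308229554], [0.0, 0.0, 1.0]], 'position': [1.1227184506563157, 0.06450959504728512, 0.9873558455340117], 'rotation': [-147.98160328759636, -0.2327695907622501, 103.53410767052686]}
top {'intrinsics': [[487.1519717090492, 0.0, 257.1105910115787], [0.0, 487.1519717090492, 195.63097156644753], [0.0, 0.0, 1.0]], 'position': [0.40902141758773797, -0.04093644700095531, 1.3825887313956364], 'rotation': [-171.522290468522, 0.3458891974289194, -88.38165929920059]}
wrist {'intrinsics': [[297.3186396354542, 0.0, 258.136081053639], [0.0, 297.3186396354542, 193.07889943449442], [0.0, 0.0, 1.0]], 'tool_from_camera': [[0.00029546372968460656, 0.9462135809894834, 0.3235425348423958, -0.08364456909626289], [0.0005199719308357421, -0.3235426505960977, 0.9462134446700929, -0.1260398166260081], [0.9999998211651722, -0.00011133871689058246, -0.0005875996209472952, 9.281879202305277e-05], [0.0, 0.0, 0.0, 1.0]]}
```

View pics/scene0.png

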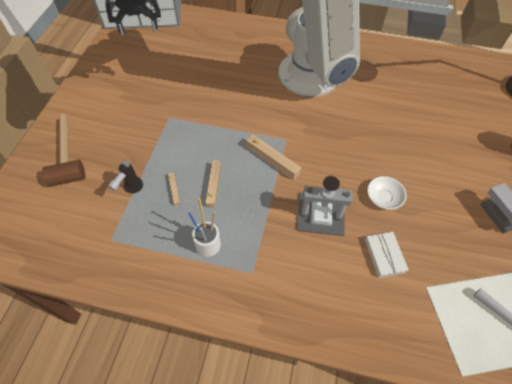

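View pics/top0.png

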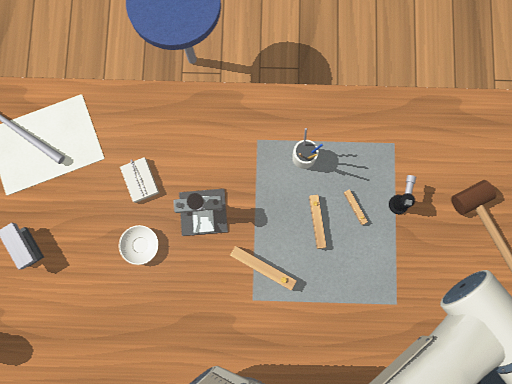

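View pics/wrist0.png

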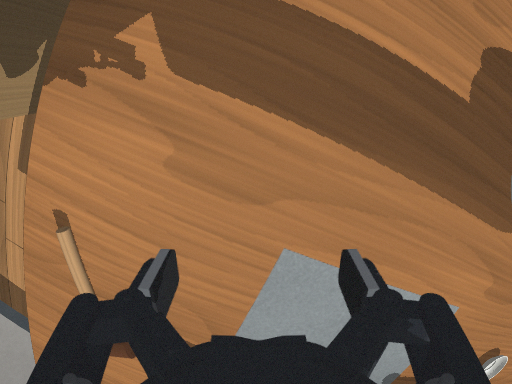

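The scene has three pale bars in the top view: A at (264,268), the longest; B at (318,222); C at (357,207), the smallest. I'll measure their sizes next.

```bash
cat > h.py <<'E'
import numpy as np, cv2
from scipy.spatial.transform import Rotation as R
from plant import readout, vision
def rot(rpy): return R.from_euler('xyz',rpy,degrees=True).as_matrix()
class Cam:
    def __init__(s,n):
        s.n=n; o=readout.get_obs(); c=vision.read_camera(n); s.o=o
        s.im=c["pixels"]; s.K=np.array(c["intrinsics"])
        if n=="wrist":
            T=np.array(c["tool_from_camera"]); Rt=rot(o["tcp_rot"])
            s.R=Rt@T[:3,:3]; s.p=Rt@T[:3,3]+np.array(o["position"])
        else: s.R=rot(c["rotation"]); s.p=np.array(c["position"])
    def ray(s,u,v):
        x=(u-s.K[0,2])/s.K[0,0]; y=(v-s.K[1,2])/s.K[1,1]
        if s.n=="wrist":
            r=np.hypot(x,y); k=np.sin(r)/r if r>1e-9 else 1
            d=np.array([x*k,y*k,np.cos(r)])
        else: d=np.array([x,y,1.])
        d=s.R@d; return d/np.linalg.norm(d)
    def at(s,u,v,z):
        d=s.ray(u,v); return s.p+d*(z-s.p[2])/d[2]
    def proj(s,P):
        q=s.R.T@(np.array(P)-s.p)
        if s.n=="wrist":
            t=np.arctan2(np.hypot(q[0],q[1]),q[2]); h=np.hypot(q[0],q[1]); q=np.array([q[0]/h*t,q[1]/h*t,1])
        else: q=q/q[2]
        return (s.K@q)[:2]
    def crop(s,u0,u1,v0,v1,k,f): cv2.imwrite(f,cv2.resize(s.im[v0:v1,u0:u1],None,fx=k,fy=k,interpolation=cv2.INTER_CUBIC))
def tri(c1,p1,c2,p2):
    A=[];b=[]
    for c,p in((c1,p1),(c2,p2)):
        d=c.ray(*p); M=np.eye(3)-np.outer(d,d); A.append(M); b.append(M@c.p)
    A=np.vstack(A);b=np.hstack(b); x=np.linalg.lstsq(A,b,rcond=None)[0]
    return x,np.linalg.norm(A@x-b)
E
python3 - <<'E'
from h import *
for n in("top","scene"):
    c=Cam(n); hsv=cv2.cvtColor(c.im,cv2.COLOR_BGR2HSV)
    m=cv2.inRange(hsv,(10,60,150),(25,160,255))
    bars=[]
    for k in cv2.findContours(m,cv2.RETR_EXTERNAL,cv2.CHAIN_APPROX_NONE)[0]:
        if 80<cv2.contourArea(k)<2500:
            r=cv2.minAreaRect(k); b=cv2.boxPoints(r)
            W=np.array([c.at(u,v,.028)[:2] for u,v in b])
            e=[np.linalg.norm(W[i]-W[(i+1)%4]) for i in(0,1)]
            if max(e)<.3 and max(e)>.06: print(n,np.round(r[0]),np.round(c.at(*r[0],.028)[:2],3),np.round(e,3))
t=Cam("top");t.crop(225,375,180,300,5,"pics/bars.png"); t.crop(160,280,170,260,6,"pics/press.png")
s=Cam("scene"); s.crop(150,360,125,265,3.8,"pics/sbars.png")
E
```

```text
top [201.  61.] [1.004 0.149] [0.065 0.109]
top [501.  40.] [ 1.095 -0.731] [0.059 0.248]
top [280.  25.] [ 1.124 -0.079] [0.111 0.158]
top [241.  32.] [1.098 0.034] [0.206 0.111]
top [208.  29.] [1.104 0.134] [0.19  0.083]
scene [313. 372.] [0.979 0.168] [0.1   0.045]
scene [269. 373.] [1.004 0.072] [0.061 0.096]
scene [224. 368.] [ 1.018 -0.027] [0.086 0.098]
scene [180. 363.] [ 1.031 -0.127] [0.111 0.097]
scene [137. 358.] [ 1.044 -0.225] [0.14 0.1 ]
scene [ 94. 353.] [ 1.058 -0.323] [0.167 0.1  ]
scene [ 22. 347.] [ 1.085 -0.49 ] [0.161 0.028]
scene [  8. 319.] [ 1.035 -0.557] [0.083 0.017]
scene [  6. 306.] [ 1.009 -0.578] [0.029 0.066]
scene [65. 67.] [ 0.207 -0.844] [0.119 0.05 ]
scene [50. 62.] [ 0.196 -0.91 ] [0.049 0.121]
scene [13. 48.] [ 0.155 -1.082] [0.149 0.087]
scene [81. 37.] [ 0.038 -0.87 ] [0.198 0.238]
scene [53. 30.] [ 0.025 -0.995] [0.191 0.06 ]
scene [505.  11.] [-0.519  0.714] [0.054 0.161]
scene [462.   7.] [-0.503  0.543] [0.046 0.098]
```

View pics/bars.png

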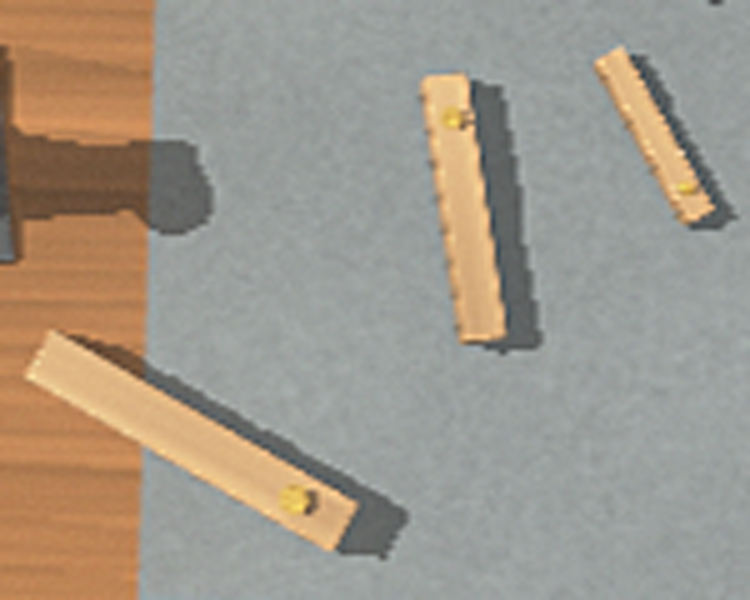

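View pics/press.png

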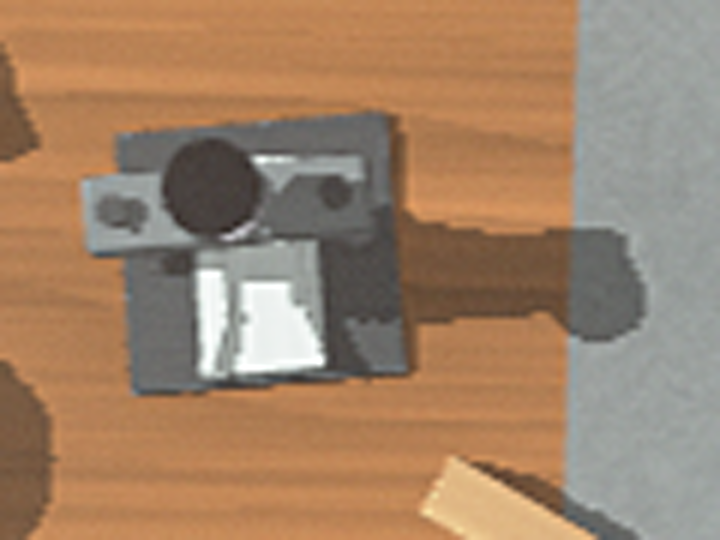

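View pics/sbars.png

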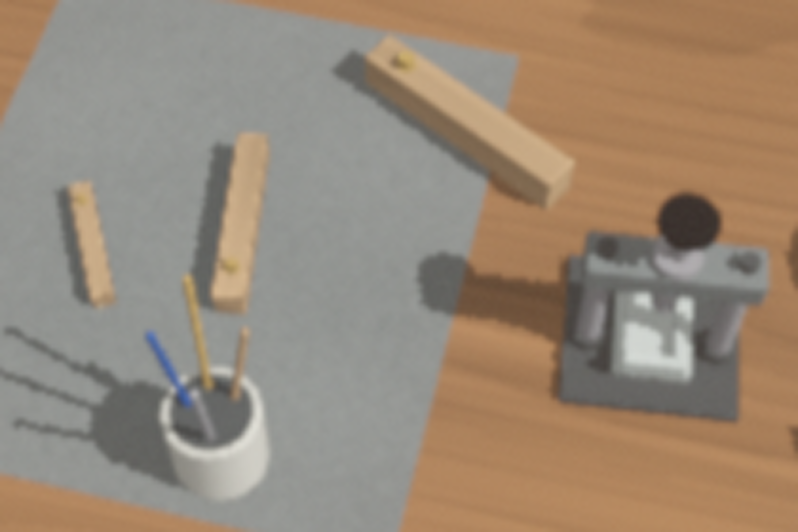

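Bar B is the only one close to 150 mm by the rough scale. I'll measure the corners of all three bars and the press by hand-picked pixels.

```bash
python3 - <<'E'
from h import *
t=Cam("top"); s=Cam("scene")
q=lambda p:(225+p[0]/5,180+p[1]/5)
for n,ps in dict(B=[(421,78),(467,74),(505,338),(462,343)],A=[(27,376),(52,331),(357,503),(333,550)],C=[(595,62),(622,46),(716,207),(690,223)]).items():
    W=np.array([t.at(*q(p),.028 if n!='C' else .018)[:2] for p in ps]); print(n,np.round(W,3).tolist(),"edges",np.round([np.linalg.norm(W[i]-W[(i+1)%4]) for i in range(4)],3), "ctr",W.mean(0).round(4))
qs=lambda p:(150+p[0]/3.8,125+p[1]/3.8)
qp=lambda p:(160+p[0]/6,170+p[1]/6)
print("cap", tri(t,qp((211,187)),s,qs((689,221))), t.at(*qp((211,187)),.178), s.at(*qs((689,221)),.178))
print("stud",tri(t,q((455,118)),s,qs((230,264))))
W=[t.at(*qp(p),.008)[:2] for p in [(118,135),(388,113),(411,374),(137,393)]]
print("base",np.round(W,4).tolist(),np.mean(W,0))
W=[s.at(*qs(p),.008)[:2] for p in [(560,400),(737,415)]]; print("base scene near corners",W)
print("bridge top",[t.at(*qp(p),.128)[:2].round(4) for p in [(82,180),(90,254),(374,236)]])
E
```

```text
B [[0.615, -0.173], [0.618, -0.199], [0.471, -0.222], [0.467, -0.198]] edges [0.026 0.149 0.024 0.15 ] ctr [ 0.5425 -0.198 ]
A [[0.442, 0.042], [0.467, 0.029], [0.378, -0.141], [0.353, -0.129]] edges [0.028 0.192 0.029 0.193] ctr [ 0.4102 -0.0497]
C [[0.628, -0.273], [0.638, -0.288], [0.548, -0.341], [0.538, -0.326]] edges [0.018 0.104 0.017 0.105] ctr [ 0.5879 -0.3068]
cap (array([0.57047198, 0.12784909, 0.17447524]), np.float64(0.0023666169082968832)) [0.57009092 0.12567651 0.178     ] [0.57260415 0.1292398  0.178     ]
stud (array([ 0.59180966, -0.19037389,  0.02991588]), np.float64(0.003004460259823947))
base [[0.6166, 0.1947], [0.6307, 0.0665], [0.5067, 0.0509], [0.4942, 0.1794]] [0.56204818 0.12286375]
base scene near corners [array([0.63314463, 0.07229186]), array([0.61476535, 0.19870425])]
bridge top [array([0.5783, 0.1887]), array([0.5461, 0.1835]), array([0.5573, 0.0611])]
```

Sizes: A is 192×28 mm, B 150×25 mm with its stud 25 mm from its end, and C 104×18 mm. So B at top-view pixel (318,222) is the handle, which the enlarged crop also shows: stud at crop (455,118), near the far end. B's centre is about (0.5425, −0.198) with yaw about 9°. The press is near (0.570, 0.125) with yaw about 6.5°. The mouth faces −x, towards the robot. Next I move over the handle's tail.

```bash
python3 -m pendant '[{"offset":[55,0,24],"delta_rot":[0,3,0],"hand":85},{"offset":[110,0,48],"delta_rot":[0,7,0],"hand":85},{"offset":[165,0,72],"delta_rot":[0,11,0],"hand":85},{"offset":[220,0,96],"delta_rot":[0,14.2,0],"hand":85},{"offset":[270,0,118],"delta_rot":[0,14.2,0],"hand":85}]'
python3 - <<'E'
from h import *
o=readout.get_obs(); T=np.array([.4981,-.2052,.18]); d=T-o["position"]; print(o["position"],o["tcp_rot"],"tool delta mm",(rot(o["tcp_rot"]).T@d*1000).round(1))
E
```

```text
time: 1.08
position: [0.4207, -0.2873, 0.2485]
tcp_rot: [-90.0, -0.0, 9.2]
ft_force: [0.2, -0.7, -0.6]
opening: 0.0852
[ 0.42067335 -0.28732343  0.24853071] [-9.00152296e+01 -3.22026165e-02  9.21664396e+00] tool delta mm [89.5 68.6 68.7]
```

```bash
python3 -m pendant '[{"offset":[30,17,23],"delta_rot":[0,0,0],"hand":60},{"offset":[60,34,46],"delta_rot":[0,0,0],"hand":60},{"offset":[89,55,68],"delta_rot":[0,0,0],"hand":60},{"offset":[89,68,68],"delta_rot":[0,0,0],"hand":60},{"offset":[89,68,68],"delta_rot":[0,0,0],"hand":60}]'
python3 - <<'E'
from h import *
c=Cam("wrist"); print(c.o["position"],c.o["tcp_rot"])
im=c.im.copy()
a=np.deg2rad(9.2);u=np.array([np.cos(a),np.sin(a)]);v=np.array([-u[1],u[0]]);C=np.array([.5425,-.198])
for sx,sy in((75,12),(75,-12),(-75,-12),(-75,12)):
    P=C+u*sx/1000+v*sy/1000; p=c.proj([*P,.028]); cv2.circle(im,tuple(int(x) for x in p),3,(0,0,255),1); print(p.round(1))
cv2.imwrite("pics/w1.png",im)
E
```

```text
time: 1.7
position: [0.4957, -0.2077, 0.1794]
tcp_rot: [-90.0, 0.1, 9.2]
ft_force: [-0.4, 0.3, -0.4]
opening: 0.06
[ 0.49565862 -0.20765655  0.17935206] [-89.95993326   0.13395926   9.23416331]
[270.4 285.7]
[249.4 285.7]
[247.7 155.1]
[272.9 155.2]
```

View pics/w1.png

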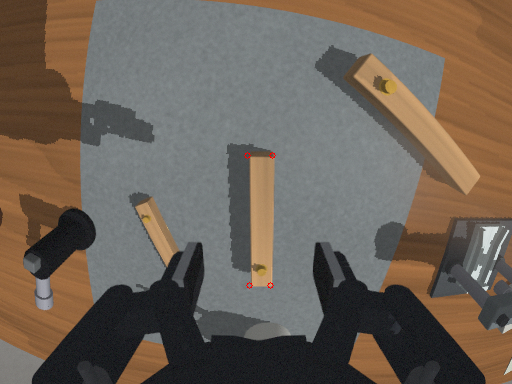

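The wrist view fits the prediction: bar from (250–274,155) at the tail to (250–272,286) at the stud end, stud at (261,270). The side error is under 2 mm. I go down in two steps.

```bash
python3 -m pendant '[{"offset":[1,30,2],"delta_rot":[0,0,0],"hand":60},{"offset":[1,70,2],"delta_rot":[0,0,0],"hand":60},{"offset":[1,105,2],"delta_rot":[0,0,0],"hand":60},{"offset":[1,120,2],"delta_rot":[0,0,0],"hand":60},{"offset":[1,120,2],"delta_rot":[0,0,0],"hand":60}]'
python3 - <<'E'
from h import *
c=Cam("wrist"); print(c.o["position"],c.o["tcp_rot"]); cv2.imwrite("pics/w2.png",c.im)
print(c.proj(c.o["position"]+np.array([0,0,.0])))
E
```

```text
time: 2.38
position: [0.497, -0.2061, 0.0606]
tcp_rot: [-90.0, 0.0, 9.2]
ft_force: [0.8, 0.0, 0.4]
opening: 0.0597
[ 0.49696917 -0.20613521  0.06059826] [-9.00161232e+01  2.38870393e-02  9.19022391e+00]
[258.31009684 269.30399916]
```

View pics/w2.png

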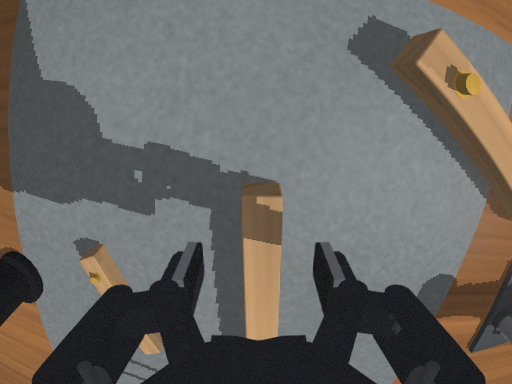

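The bar is centred at column 262 against 258 for the gripper, so the shift is +2.5 mm along tool z. Then down to TCP z ≈ 0.021 and close.

```bash
python3 -m pendant '[{"offset":[0,15,2.5],"delta_rot":[0,0,0],"hand":60},{"offset":[0,30,2.5],"delta_rot":[0,0,0],"hand":60},{"offset":[0,39,2.5],"delta_rot":[0,0,0],"hand":60},{"offset":[0,39,2.5],"delta_rot":[0,0,0],"hand":60},{"offset":[0,39,2.5],"delta_rot":[0,0,0],"hand":60}]'
python3 -m pendant '[{"offset":[0,0,0],"delta_rot":[0,0,0],"hand":35},{"offset":[0,0,0],"delta_rot":[0,0,0],"hand":25},{"offset":[0,0,0],"delta_rot":[0,0,0],"hand":15},{"offset":[0,0,0],"delta_rot":[0,0,0],"hand":15},{"offset":[0,0,0],"delta_rot":[0,0,0],"hand":15}]'
```

```text
time: 3.05
position: [0.497, -0.2032, 0.0215]
tcp_rot: [-90.0, -0.0, 9.2]
ft_force: [0.5, 0.7, -0.1]
opening: 0.0603
time: 3.68
position: [0.4971, -0.2032, 0.0218]
tcp_rot: [-90.0, -0.1, 9.2]
ft_force: [-1.5, 0.3, 5.9]
opening: 0.0228
```

```bash
python3 -m pendant '[{"offset":[0,-10,0],"delta_rot":[0,0,0],"hand":15},{"offset":[0,-30,0],"delta_rot":[0,0,0],"hand":15},{"offset":[0,-55,0],"delta_rot":[0,0,0],"hand":15},{"offset":[0,-70,0],"delta_rot":[0,0,0],"hand":15},{"offset":[0,-70,0],"delta_rot":[0,0,0],"hand":15}]'
python3 - <<'E'
from h import *
c=Cam("wrist"); print(c.o["position"],c.o["tcp_rot"],c.o["wrist_torque"]); cv2.imwrite("pics/w3.png",c.im)
t=Cam("top"); t.crop(250,400,160,280,5,"pics/t3.png"); s=Cam("scene"); s.crop(150,300,100,220,5,"pics/s3.png")
E
```

```text
time: 4.3
position: [0.4972, -0.2031, 0.0921]
tcp_rot: [-90.0, -0.1, 9.2]
ft_force: [1.0, -0.5, -1.2]
opening: 0.0232
[ 0.49723394 -0.20306675  0.09213389] [-90.02209401  -0.11208041   9.22084679] [0.00763914 0.09661289 0.0018966 ]
```

View pics/w3.png

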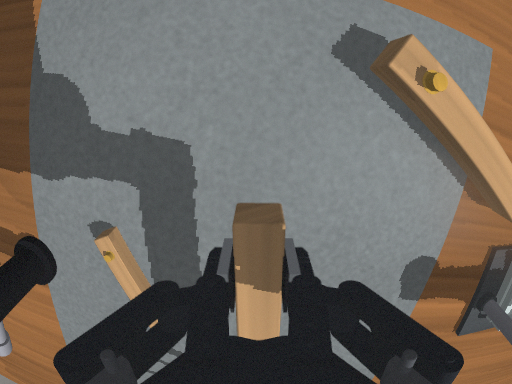

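View pics/s3.png

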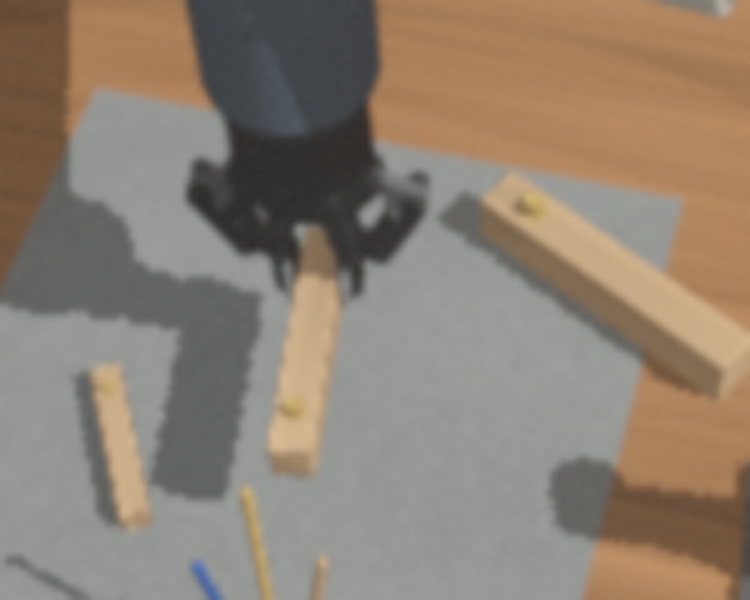

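The handle is held, its tail at wrist pixel (258,205), between the pads. I check its droop through the stud's height, and measure the press channel better while I carry it over.

```bash
python3 - <<'E'
from h import *
t=Cam("top"); s=Cam("scene"); out={}
for c,box in((t,(280,160,360,260)),(s,(190,160,225,200))):
    u0,v0,u1,v1=box; h=cv2.cvtColor(c.im[v0:v1,u0:u1],cv2.COLOR_BGR2HSV)
    m=cv2.inRange(h,(18,150,100),(32,255,255)); n,l,st,ce=cv2.connectedComponentsWithStats(m)
    print(c.n,[(st[i][4],(ce[i]+[u0,v0]).round(1)) for i in range(1,n)])
t.crop(280,360,160,260,6,"pics/t4.png")
E
```

```text
top []
scene []
```

View pics/t4.png

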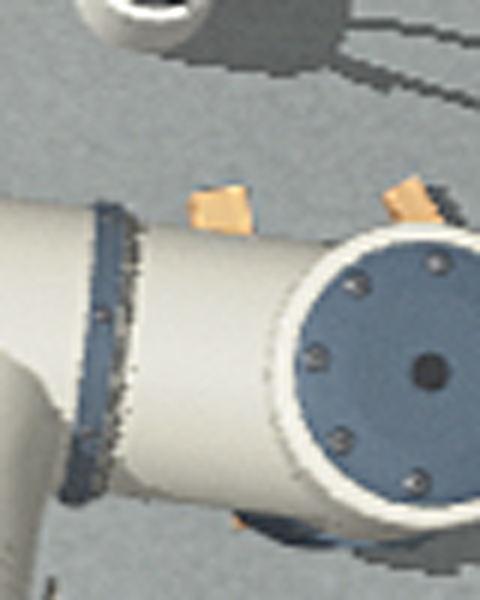

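```bash
python3 - <<'E'
from h import *
s=Cam("scene"); o=readout.get_obs(); R_=rot(o["tcp_rot"]); p=np.array(o["position"])
for dr in(0,2,4): # droop deg
    a=np.deg2rad(dr); f=lambda x,z:p+R_[:,0]*(x*np.cos(a)+z*np.sin(-a))+np.array([0,0,z-x*np.sin(a)])
    print(dr,"stud",s.proj(f(.0965,.013)).round(1),"end top",s.proj(f(.1215,.0065)).round(1),"tail top",s.proj(f(-.0285,.0065)).round(1))
E
```

```text
0 stud [208.3 180.4] end top [207.3 189.6] tail top [214.5 145.3]
2 stud [208.5 181. ] end top [207.4 190.4] tail top [214.5 145. ]
4 stud [208.6 181.5] end top [207.6 191. ] tail top [214.5 144.7]
```

```bash
python3 -m pendant '[{"offset":[-15,-25,25],"delta_rot":[0,0,0],"hand":15},{"offset":[-40,-50,70],"delta_rot":[0,0.5,0],"hand":15},{"offset":[-65,-58,120],"delta_rot":[0,1,0],"hand":15},{"offset":[-90,-58,175],"delta_rot":[0,2.2,0],"hand":15},{"offset":[-103,-58,222],"delta_rot":[0,2.2,0],"hand":15}]'
python3 - <<'E'
from h import *
c=Cam("wrist"); print(c.o["position"],c.o["tcp_rot"],c.proj([.57,.1255,.02])); cv2.imwrite("pics/w5.png",c.im)
t=Cam("top"); t.crop(170,270,170,250,8,"pics/t5.png")
E
```

```text
time: 5.22
position: [0.3578, 0.0006, 0.1491]
tcp_rot: [-90.0, -0.0, 7.0]
ft_force: [0.9, 0.9, -0.2]
opening: 0.0231
[0.35783474 0.00058402 0.14913074] [-8.99740028e+01 -8.86139289e-03  6.98837333e+00] [333.30501492 353.73419368]
```

View pics/w5.png

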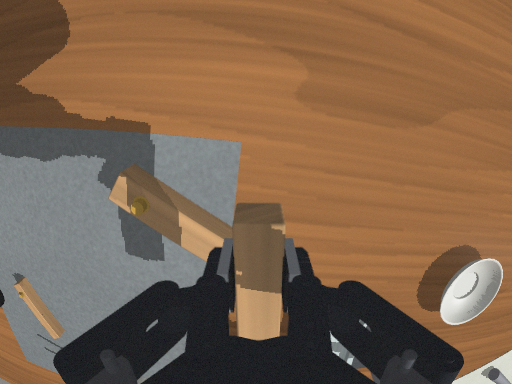

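View pics/t5.png

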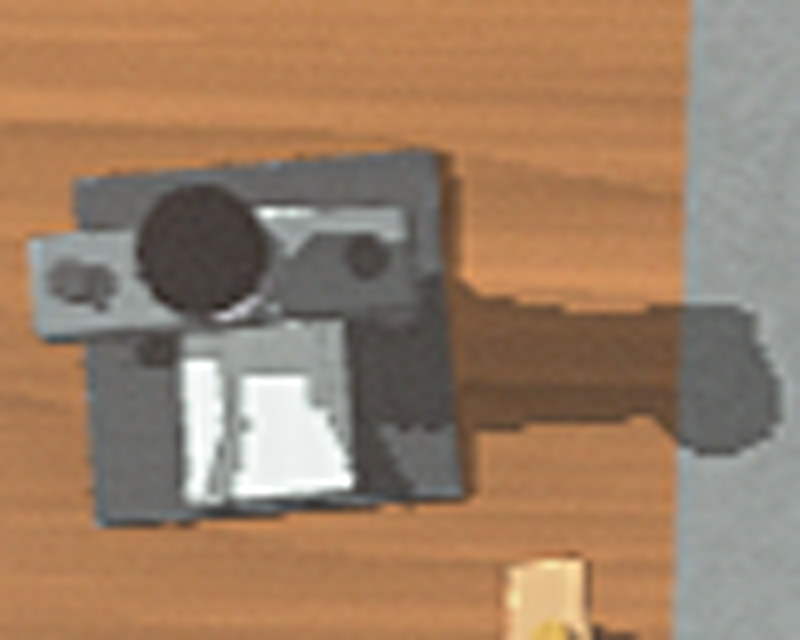

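The top view shows the channel block's mouth edge at crop (183–353,498), the base corners, and the held handle's end edge at (508–587,562). Comparing the handle's end with its expected place checks the camera against the robot.

```bash
python3 - <<'E'
from h import *
t=Cam("top"); q=lambda p:(170+(p[0]+.5)/8-.5,170+(p[1]+.5)/8-.5)
o=readout.get_obs(); R_=rot(o["tcp_rot"]); p=np.array(o["position"])
z=p[2]+.0065
L,Rr=t.at(*q((508,562)),z),t.at(*q((587,562)),z)
print("tcp",p,"seen end L,R",L,Rr,"mid in tool (x,z):",(R_.T@((L+Rr)/2-p)*1000).round(1),"width",np.linalg.norm(L-Rr))
B=np.array([t.at(*q(c),.008)[:2] for c in((75,183),(445,150),(468,497),(98,525))]); print(B.round(4).tolist())
e1=(B[0]-B[3]+B[1]-B[2])/2; e2=(B[0]-B[1]+B[3]-B[2])/2
print("len",np.linalg.norm(e1),np.linalg.norm(e2),"yaw",np.degrees([np.arctan2(e1[1],e1[0]),np.arctan2(-e2[0],e2[1])]))
y=(np.arctan2(e1[1],e1[0])+np.arctan2(-e2[0],e2[1]))/2; u=np.array([np.cos(y),np.sin(y)]);v=np.array([-u[1],u[0]])
O=B.mean(0)+.0075*u; print("origin base",O,np.degrees(y))
for n,c,z in(("mouthL",(183,500),.028),("mouthR",(353,490),.028),("blkL",(183,345),.028),("blkR",(345,320),.028),("floorL",(243,378),.018),("floorBotR",(353,485),.018)):
    w=t.at(*q(c),z)[:2]-O; print(n,(w@u*1000).round(1),(w@v*1000).round(1))
w=t.at(*q((203,247)),.178)[:2]; print("cap",w,((w-O)@u*1000).round(1),((w-O)@v*1000).round(1))
br=[t.at(*q(c),.128)[:2] for c in((28,240),(40,340),(410,208),(418,315))]; print("bridge",[(((b-O)@u*1000).round(1),((b-O)@v*1000).round(1)) for b in br])
E
```

```text
tcp [0.35872382 0.00115987 0.14936757] seen end L,R [0.47773605 0.02886691 0.15586757] [0.47842835 0.00405784 0.15586757] mid in tool (x,z): [120.3  -6.4  -0. ] width 0.02481873068737751
[[0.6167, 0.1968], [0.6323, 0.065], [0.5085, 0.0522], [0.495, 0.1823]]
len 0.12349712453957083 0.13174426394800778 yaw [6.33930127 6.32793383]
origin base [0.57056726 0.12491392] 6.333617548192484
mouthL -64.2 32.3
mouthR -65.6 -26.9
blkL -10.0 28.9
blkR -5.9 -28.2
floorL -22.2 9.9
floorBotR -63.0 -26.1
cap [0.57191226 0.1263357 ] 1.5 1.3
bridge [(np.float64(16.0), np.float64(64.1)), (np.float64(-17.0), np.float64(62.1)), (np.float64(16.2), np.float64(-60.6)), (np.float64(-19.0), np.float64(-60.7))]
```

The handle's end is seen 120.3 mm ahead of the TCP with 0 lateral error, so the top camera and the robot agree. The press origin is about (0.5705, 0.1259), yaw 6.3°. I go to just before the mouth.

```bash
python3 -m pendant '[{"offset":[8,10,45],"delta_rot":[0,0.6,0],"hand":15},{"offset":[20,25,90],"delta_rot":[0,0.6,0],"hand":15},{"offset":[20,45,100],"delta_rot":[0,0.6,0],"hand":15},{"offset":[20,75,100],"delta_rot":[0,0.6,0],"hand":15},{"offset":[20,75,100],"delta_rot":[0,0.6,0],"hand":15}]'
python3 - <<'E'
from h import *
o=readout.get_obs(); print(o["position"],o["tcp_rot"])
t=Cam("top"); t.crop(170,270,170,270,6,"pics/t6.png"); s=Cam("scene"); s.crop(280,380,130,240,5.4,"pics/s6.png")
E
```

```text
time: 6.0
position: [0.366, 0.0996, 0.0725]
tcp_rot: [-90.2, 0.3, 6.3]
ft_force: [0.0, -0.4, -1.0]
opening: 0.023
[0.36597314 0.09962168 0.07250852] [-90.17019942   0.28828883   6.34907221]
```

View pics/t6.png

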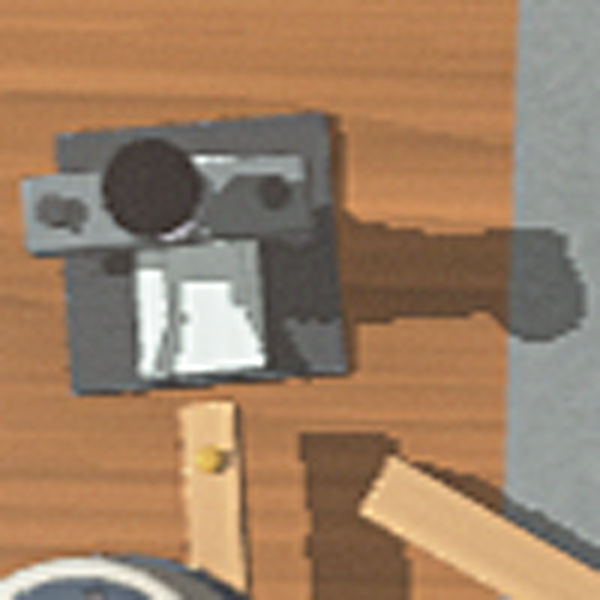

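View pics/s6.png

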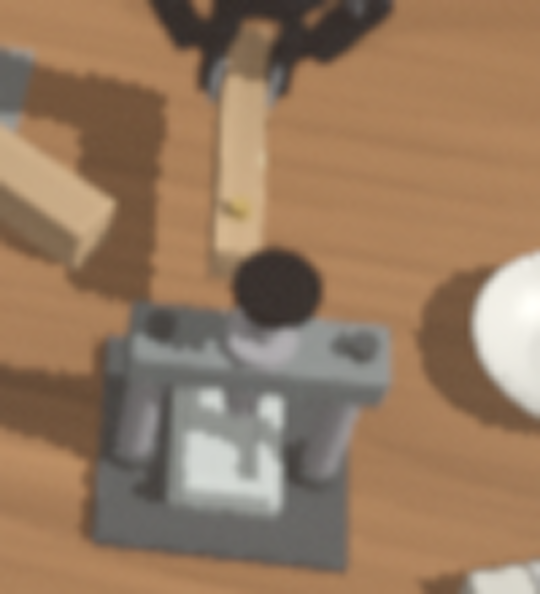

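```bash
cat >> h.py <<'E'
O=np.array([.5705,.1259]);YAW=6.35
def press():
    o=readout.get_obs(); y=np.deg2rad(YAW);u=np.array([np.cos(y),np.sin(y)]);v=np.array([-u[1],u[0]]);w=np.array(o["position"])[:2]-O
    print("t",round(o["time"],2),"press x,y mm",(w@u*1000).round(1),(w@v*1000).round(1),"z",(o["position"][2]*1000).round(1),"rpy",o["tcp_rot"].round(2),"F",o["ft_force"].round(1),"M",o["wrist_torque"].round(2),"open",round(o["opening"]*1000,1))
E
python3 - <<'E'
from h import *
press()
t=Cam("top"); q=lambda p:(170+(p[0]+.5)/6-.5,170+(p[1]+.5)/6-.5)
z=readout.get_obs()["position"][2]+.0065; y=np.deg2rad(YAW);u=np.array([np.cos(y),np.sin(y)]);v=np.array([-u[1],u[0]])
for c in((180,405),(238,402)):
    w=t.at(*q(c),z)[:2]-O; print((w@u*1000).round(1),(w@v*1000).round(1))
w=t.at(*q((210,457)),z+.005)[:2]-O; print("stud",(w@u*1000).round(1),(w@v*1000).round(1))
press()
E
```

```text
t 6.1 press x,y mm -204.3 -2.6 z 74.8 rpy [-9.004e+01 -1.000e-02  6.380e+00] F [ 0.7  0.4 -0. ] M [ 0.03 -0.01 -0.01] open 22.7
-83.7 6.1
-84.5 -19.8
stud -108.0 -6.3
t 6.15 press x,y mm -203.9 -2.2 z 75.2 rpy [-8.999e+01 -8.000e-02  6.380e+00] F [-0.2 -0.2 -1.3] M [0.01 0.04 0.01] open 22.9
```

```bash
python3 - <<'E'
from h import *
press()
t=Cam("top"); t.crop(190,220,225,265,15,"pics/t7.png");press()
E
```

```text
t 6.15 press x,y mm -203.9 -2.2 z 75.2 rpy [-8.999e+01 -8.000e-02  6.380e+00] F [-0.2 -0.2 -1.3] M [0.01 0.04 0.01] open 22.9
t 6.2 press x,y mm -203.9 -2.1 z 75.4 rpy [-89.96  -0.11   6.39] F [ 0.6  0.7 -0.8] M [ 0.03  0.08 -0.03] open 22.5
```

View pics/t7.png

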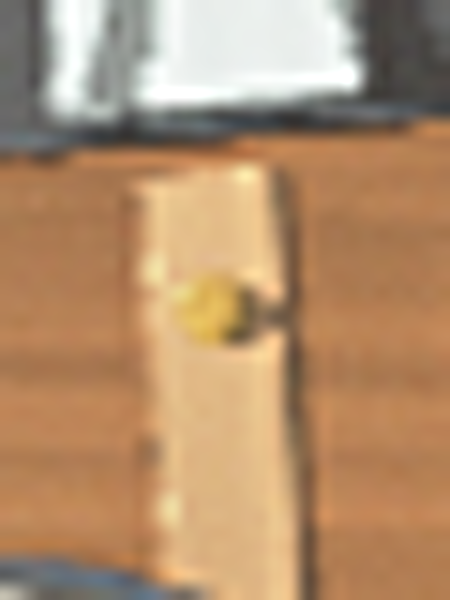

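```bash
python3 - <<'E'
from h import *
t=Cam("top"); press(); q=lambda p:(190+(p[0]+.5)/15-.5,225+(p[1]+.5)/15-.5)
y=np.deg2rad(YAW);u=np.array([np.cos(y),np.sin(y)]);v=np.array([-u[1],u[0]])
zt=.0754+.0065
for n,c,z in(("endL",(140,182),zt),("endR",(272,165),zt),("stud",(213,308),zt+.0065),("rearL",(165,550),zt),("rearR",(298,550),zt),("mouth block L",(45,110),.028),("block R",(362,92),.028)):
    w=t.at(*q(c),z)[:2]-O; print(n,(w@u*1000).round(1),(w@v*1000).round(1))
E
```

```text
t 6.25 press x,y mm -203.9 -2.0 z 75.4 rpy [-89.94  -0.12   6.38] F [0.6 0.4 0.3] M [ 0.02  0.08 -0.01] open 22.8
endL -82.4 7.9
endR -81.4 -15.8
stud -106.2 -4.3
rearL -147.5 7.7
rearR -149.5 -15.7
mouth block L -63.7 31.0
block R -65.2 -27.8
```

The handle lies parallel to the channel but about 4–4.5 mm to −y of its middle in the same view: end at y 7.9/−15.8, block at 31/−28. I shift by that and lower part of the way, then check height and droop.

```bash
python3 -m pendant '[{"offset":[0,8,2],"delta_rot":[0,0,0],"hand":15},{"offset":[0,16,4.5],"delta_rot":[0,0,0],"hand":15},{"offset":[0,24,4.5],"delta_rot":[0,0,0],"hand":15},{"offset":[0,24,4.5],"delta_rot":[0,0,0],"hand":15},{"offset":[0,24,4.5],"delta_rot":[0,0,0],"hand":15}]'
python3 - <<'E'
from h import *
press()
t=Cam("top"); t.crop(190,220,225,265,15,"pics/t8.png");s=Cam("scene"); s.crop(300,350,130,200,8,"pics/s8.png");press()
E
```

```text
time: 6.88
position: [0.3667, 0.1057, 0.0503]
tcp_rot: [-90.0, 0.0, 6.4]
ft_force: [0.3, 0.1, -0.7]
opening: 0.0231
t 6.88 press x,y mm -204.8 2.5 z 50.3 rpy [-90.01   0.     6.43] F [ 0.3  0.1 -0.7] M [ 0.01  0.04 -0.  ] open 23.1
t 6.97 press x,y mm -204.7 2.6 z 50.5 rpy [-8.999e+01 -3.000e-02  6.430e+00] F [ 0.5  0.8 -1.2] M [-0.05  0.09  0.  ] open 23.1
```

View pics/t8.png

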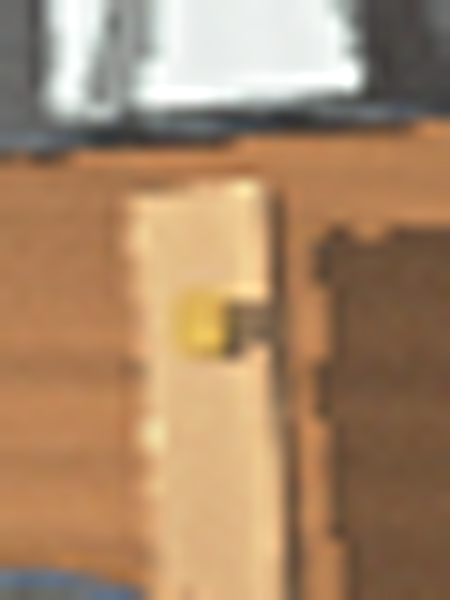

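View pics/s8.png

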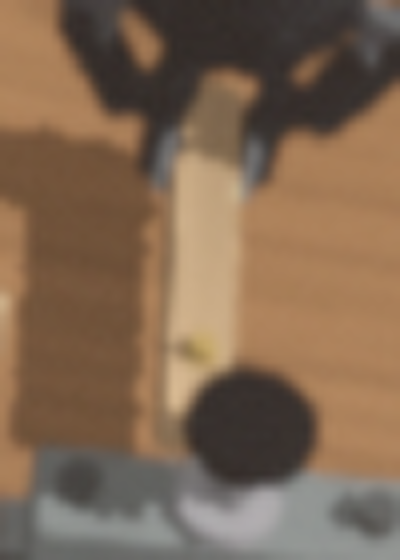

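```bash
python3 - <<'E'
from h import *
t=Cam("top"); s=Cam("scene"); press(); q=lambda p:(190+(p[0]+.5)/15-.5,225+(p[1]+.5)/15-.5); qs=lambda p:(300+(p[0]+.5)/8-.5,130+(p[1]+.5)/8-.5)
y=np.deg2rad(YAW);u=np.array([np.cos(y),np.sin(y)]);v=np.array([-u[1],u[0]])
def pr(n,P): w=P[:2]-O; print(n,(w@u*1000).round(1),(w@v*1000).round(1),(P[2]*1000).round(1))
x,e=tri(t,q((203,325)),s,qs((195,347))); pr("stud tri",x); print(e)
zt=.0505+.0065
for n,c,z in(("endL",(130,197),zt),("endR",(267,180),zt),("stud",(203,325),zt+.0065),("rearL",(152,550),zt),("rearR",(286,550),zt)): pr(n,t.at(*q(c),z))
pr("scene stud",s.at(*qs((195,347)),zt+.0065))
pr("scene cap",s.at(*qs((252,428)),.178))
E
```

```text
t 7.08 press x,y mm -204.7 2.6 z 50.5 rpy [-8.999e+01 -2.000e-02  6.420e+00] F [ 0.1  0.4 -1.6] M [0.   0.05 0.01] open 22.8
stud tri -107.5 0.1 61.3
0.0008560839260322816
endL -83.1 12.8 57.0
endR -82.1 -12.1 57.0
stud -107.6 0.4 63.5
rearL -146.8 13.0 57.0
rearR -148.7 -11.1 57.0
scene stud -106.0 -0.8 63.5
scene cap 2.3 2.5 178.0
```

Centred and level: stud at y ≈ 0.1–0.4, triangulated height 61 mm against 63 expected. I lower by 6 mm and slide in part-way, up to the start of the narrow part.

```bash
python3 -m pendant '[{"offset":[0,6,0.7],"delta_rot":[0,0,0],"hand":15},{"offset":[8,6,0.7],"delta_rot":[0,0,0],"hand":15},{"offset":[20,6,0.7],"delta_rot":[0,0,0],"hand":15},{"offset":[32,6,0.7],"delta_rot":[0,0,0],"hand":15},{"offset":[40,6,0.7],"delta_rot":[0,0,0],"hand":15}]'
python3 - <<'E'
from h import *
press()
t=Cam("top"); t.crop(185,225,215,255,15,"pics/t9.png");press()
E
```

```text
time: 7.7
position: [0.4074, 0.111, 0.0442]
tcp_rot: [-90.0, -0.0, 6.4]
ft_force: [0.6, 0.3, -1.2]
opening: 0.0226
t 7.7 press x,y mm -163.7 3.3 z 44.2 rpy [-9.0e+01 -1.0e-02  6.4e+00] F [ 0.6  0.3 -1.2] M [-0.03  0.09  0.02] open 22.6
t 7.75 press x,y mm -163.0 3.4 z 44.3 rpy [-9.00e+01 -5.00e-02  6.41e+00] F [ 1.6 -0.2 -1.9] M [ 0.09 -0.19  0.01] open 22.8
```

View pics/t9.png

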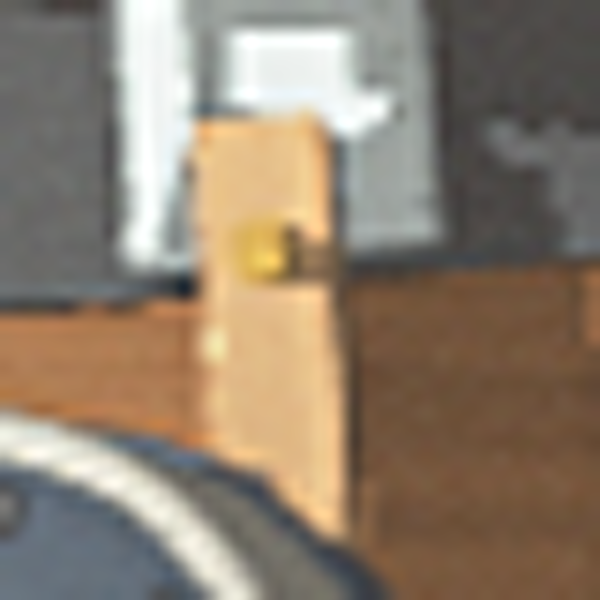

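The handle's end (195–325, 118) lies between the walls (inner edges about 195 and 352 at the top of the crop). Allowing for parallax it is centred, and there is no contact force. I go on.

```bash
python3 -m pendant '[{"offset":[5,0,0],"delta_rot":[0,0,0],"hand":15},{"offset":[12,0,0],"delta_rot":[0,0,0],"hand":15},{"offset":[20,0,0],"delta_rot":[0,0,0],"hand":15},{"offset":[28,0,0],"delta_rot":[0,0,0],"hand":15},{"offset":[32,0,0],"delta_rot":[0,0,0],"hand":15}]'
python3 - <<'E'
from h import *
press()
E
```

```text
time: 8.38
position: [0.4387, 0.1146, 0.0443]
tcp_rot: [-90.0, -0.0, 6.4]
ft_force: [-0.4, 0.0, -0.7]
opening: 0.0225
t 8.38 press x,y mm -132.3 3.3 z 44.3 rpy [-9.00e+01 -1.00e-02  6.41e+00] F [-0.4  0.  -0.7] M [-0.03  0.12  0.02] open 22.5
```

Now lower to feel the floor (expected at TCP z 37.5–41.5).

```bash
python3 -m pendant '[{"offset":[0,1,0],"delta_rot":[0,0,0],"hand":15},{"offset":[0,2,0],"delta_rot":[0,0,0],"hand":15},{"offset":[0,2.5,0],"delta_rot":[0,0,0],"hand":15},{"offset":[0,2.5,0],"delta_rot":[0,0,0],"hand":15},{"offset":[0,2.5,0],"delta_rot":[0,0,0],"hand":15}]'
python3 -c "from h import *; press()"
python3 -m pendant '[{"offset":[0,0.5,0],"delta_rot":[0,0,0],"hand":15},{"offset":[0,1,0],"delta_rot":[0,0,0],"hand":15},{"offset":[0,1,0],"delta_rot":[0,0,0],"hand":15},{"offset":[0,1,0],"delta_rot":[0,0,0],"hand":15},{"offset":[0,1,0],"delta_rot":[0,0,0],"hand":15}]'
python3 -c "from h import *; press()"
```

```text
time: 9.0
position: [0.438, 0.1145, 0.0418]
tcp_rot: [-90.0, -0.0, 6.4]
ft_force: [0.2, 0.6, -1.3]
opening: 0.0225
t 9.0 press x,y mm -132.9 3.3 z 41.8 rpy [-9.00e+01 -1.00e-02  6.43e+00] F [ 0.2  0.6 -1.3] M [ 0.01  0.02 -0.  ] open 22.5
time: 9.62
position: [0.438, 0.1144, 0.0408]
tcp_rot: [-90.0, 0.0, 6.4]
ft_force: [-0.4, -0.8, -0.8]
opening: 0.0228
t 9.62 press x,y mm -132.9 3.3 z 40.8 rpy [-90.     0.     6.42] F [-0.4 -0.8 -0.8] M [-0.05  0.    0.01] open 22.8
```

```bash
python3 -m pendant '[{"offset":[0,0.5,0],"delta_rot":[0,0,0],"hand":15},{"offset":[0,1,0],"delta_rot":[0,0,0],"hand":15},{"offset":[0,1,0],"delta_rot":[0,0,0],"hand":15},{"offset":[0,1,0],"delta_rot":[0,0,0],"hand":15},{"offset":[0,1,0],"delta_rot":[0,0,0],"hand":15}]'
python3 -c "from h import *; press()"
python3 -m pendant '[{"offset":[0,0.5,0],"delta_rot":[0,0,0],"hand":15},{"offset":[0,1,0],"delta_rot":[0,0,0],"hand":15},{"offset":[0,1,0],"delta_rot":[0,0,0],"hand":15},{"offset":[0,1,0],"delta_rot":[0,0,0],"hand":15},{"offset":[0,1,0],"delta_rot":[0,0,0],"hand":15}]'
python3 -c "from h import *; press()"
```

```text
time: 10.25
position: [0.4381, 0.1145, 0.0399]
tcp_rot: [-90.0, -0.0, 6.4]
ft_force: [-1.9, 0.4, 1.6]
opening: 0.023
t 10.25 press x,y mm -132.9 3.3 z 39.9 rpy [-9.00e+01 -1.00e-02  6.42e+00] F [-1.9  0.4  1.6] M [-0.02  0.33 -0.04] open 23.0
time: 10.88
position: [0.4381, 0.1145, 0.0393]
tcp_rot: [-90.0, -0.0, 6.4]
ft_force: [-5.3, -0.4, 6.7]
opening: 0.0226
t 10.88 press x,y mm -132.8 3.3 z 39.3 rpy [-9.00e+01 -2.00e-02  6.44e+00] F [-5.3 -0.4  6.7] M [-0.15  1.09 -0.02] open 22.6
```

The floor is felt at TCP z ≈ 40. I raise by 1 mm and slide on towards the stop.

```bash
python3 -m pendant '[{"offset":[0,-1.3,0],"delta_rot":[0,0,0],"hand":15},{"offset":[7,-1.3,0],"delta_rot":[0,0,0],"hand":15},{"offset":[15,-1.3,0],"delta_rot":[0,0,0],"hand":15},{"offset":[22,-1.3,0],"delta_rot":[0,0,0],"hand":15},{"offset":[27,-1.3,0],"delta_rot":[0,0,0],"hand":15}]'
python3 -c "from h import *; press()"
python3 -m pendant '[{"offset":[1,0,0],"delta_rot":[0,0,0],"hand":15},{"offset":[2,0,0],"delta_rot":[0,0,0],"hand":15},{"offset":[3,0,0],"delta_rot":[0,0,0],"hand":15},{"offset":[4,0,0],"delta_rot":[0,0,0],"hand":15},{"offset":[5,0,0],"delta_rot":[0,0,0],"hand":15}]'
python3 -c "from h import *; press()"
```

```text
time: 11.5
position: [0.4655, 0.1175, 0.04]
tcp_rot: [-90.0, 0.0, 6.4]
ft_force: [-2.7, -0.1, 0.2]
opening: 0.0226
t 11.5 press x,y mm -105.3 3.3 z 40.0 rpy [-9.001e+01  1.000e-02  6.410e+00] F [-2.7 -0.1  0.2] M [0.03 0.32 0.05] open 22.6
time: 12.12
position: [0.4699, 0.118, 0.0401]
tcp_rot: [-90.0, -0.0, 6.4]
ft_force: [-0.4, -0.7, -0.8]
opening: 0.023
t 12.12 press x,y mm -100.9 3.3 z 40.1 rpy [-90.    -0.     6.42] F [-0.4 -0.7 -0.8] M [-0.02  0.08  0.01] open 23.0
```

```bash
python3 -m pendant '[{"offset":[0.7,0,0],"delta_rot":[0,0,0],"hand":15},{"offset":[1.4,0,0],"delta_rot":[0,0,0],"hand":15},{"offset":[2.1,0,0],"delta_rot":[0,0,0],"hand":15},{"offset":[2.8,0,0],"delta_rot":[0,0,0],"hand":15},{"offset":[3,0,0],"delta_rot":[0,0,0],"hand":15}]'
python3 -c "from h import *; press()"
python3 -m pendant '[{"offset":[0.5,0,0],"delta_rot":[0,0,0],"hand":15},{"offset":[1,0,0],"delta_rot":[0,0,0],"hand":15},{"offset":[1.5,0,0],"delta_rot":[0,0,0],"hand":15},{"offset":[2,0,0],"delta_rot":[0,0,0],"hand":15},{"offset":[2,0,0],"delta_rot":[0,0,0],"hand":15}]'
python3 -c "from h import *; press()"
```

```text
time: 12.75
position: [0.4729, 0.1184, 0.0401]
tcp_rot: [-90.0, -0.0, 6.4]
ft_force: [-0.8, -0.1, -1.4]
opening: 0.0226
t 12.75 press x,y mm -97.8 3.3 z 40.1 rpy [-90.    -0.     6.42] F [-0.8 -0.1 -1.4] M [ 0.02  0.12 -0.02] open 22.6
time: 13.38
position: [0.4738, 0.1184, 0.04]
tcp_rot: [-90.0, 0.1, 6.4]
ft_force: [-5.0, 1.0, 1.8]
opening: 0.0228
t 13.38 press x,y mm -96.9 3.2 z 40.0 rpy [-90.01   0.11   6.41] F [-5.   1.   1.8] M [0.2  1.67 0.09] open 22.8
```

End stop felt at press x −96.9 (expected −96). I settle it on the floor, then release.

```bash
python3 -m pendant '[{"offset":[-0.5,0.4,0],"delta_rot":[0,0,0],"hand":15},{"offset":[-0.5,0.8,0],"delta_rot":[0,0,0],"hand":15},{"offset":[-0.5,1.2,0],"delta_rot":[0,0,0],"hand":15},{"offset":[-0.5,1.2,0],"delta_rot":[0,0,0],"hand":15},{"offset":[-0.5,1.2,0],"delta_rot":[0,0,0],"hand":15}]'
python3 -c "from h import *; press()"
```

```text
time: 14.0
position: [0.4738, 0.1184, 0.0398]
tcp_rot: [-90.0, 0.0, 6.4]
ft_force: [-8.8, -0.2, 10.8]
opening: 0.0227
t 14.0 press x,y mm -96.9 3.2 z 39.8 rpy [-9.001e+01  3.000e-02  6.440e+00] F [-8.8 -0.2 10.8] M [0.01 2.58 0.04] open 22.7
```

```bash
python3 -m pendant '[{"offset":[0,-0.6,0],"delta_rot":[0,0,0],"hand":15},{"offset":[0,-0.6,0],"delta_rot":[0,0,0],"hand":15},{"offset":[0,-0.6,0],"delta_rot":[0,0,0],"hand":30},{"offset":[0,-0.6,0],"delta_rot":[0,0,0],"hand":55},{"offset":[0,-0.6,0],"delta_rot":[0,0,0],"hand":55}]'
python3 - <<'E'
from h import *
press(); c=Cam("wrist"); cv2.imwrite("pics/w10.png",c.im); s=Cam("scene"); s.crop(280,380,140,240,6,"pics/s10.png");press()
E
```

```text
time: 14.62
position: [0.4747, 0.1187, 0.0395]
tcp_rot: [-90.0, -0.0, 6.4]
ft_force: [0.3, 0.2, 0.8]
opening: 0.0548
t 14.62 press x,y mm -96.1 3.4 z 39.5 rpy [-8.999e+01 -3.000e-02  6.420e+00] F [0.3 0.2 0.8] M [ 0.03  0.04 -0.05] open 54.8
t 14.72 press x,y mm -96.2 3.4 z 39.5 rpy [-9.00e+01 -2.00e-02  6.42e+00] F [-0.3  0.  -0.9] M [ 0.02 -0.02  0.04] open 55.1
```

View pics/w10.png

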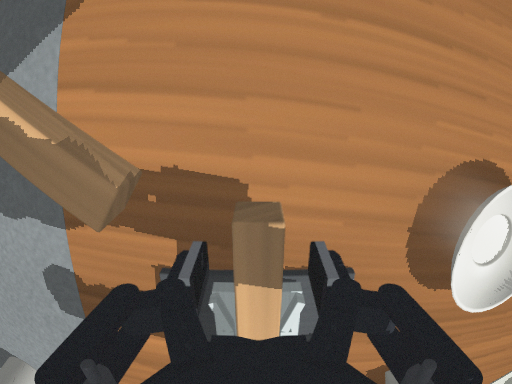

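View pics/s10.png

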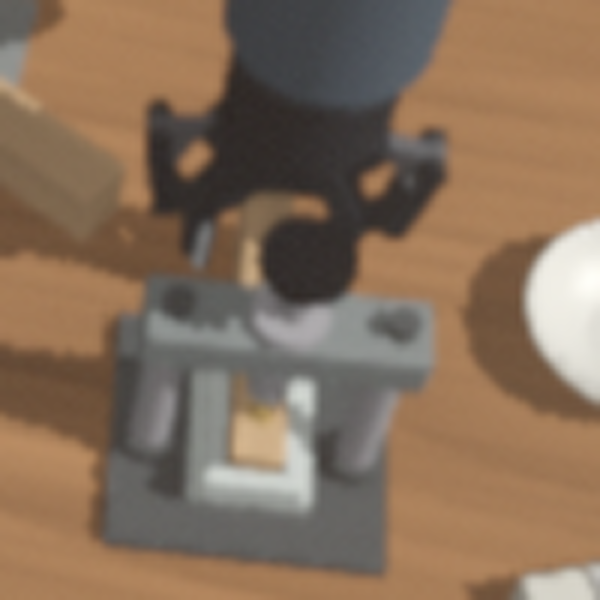

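The wrist view shows the handle's tail at (258,205), free between the open fingers. The scene crop shows its end at (258,460), next to the stop. I back off, close, and push the tail lightly to make sure it is home.

```bash
python3 -m pendant '[{"offset":[-8,0,0],"delta_rot":[0,0,0],"hand":55},{"offset":[-25,0,0],"delta_rot":[0,0,0],"hand":55},{"offset":[-45,0,0],"delta_rot":[0,0,0],"hand":55},{"offset":[-52,0,0],"delta_rot":[0,0,0],"hand":55},{"offset":[-52,0,0],"delta_rot":[0,0,0],"hand":20}]'
python3 -m pendant '[{"offset":[0,0,0],"delta_rot":[0,0,0],"hand":0},{"offset":[0,0,-1],"delta_rot":[0,0,0],"hand":0},{"offset":[0,0,-2],"delta_rot":[0,0,0],"hand":0},{"offset":[3,0,-2],"delta_rot":[0,0,0],"hand":0},{"offset":[6,0,-2],"delta_rot":[0,0,0],"hand":0}]'
python3 -c "from h import *; press()"
```

```text
time: 15.35
position: [0.4226, 0.1128, 0.0397]
tcp_rot: [-90.0, -0.0, 6.5]
ft_force: [0.6, 1.0, 0.1]
opening: 0.0383
time: 15.98
position: [0.4292, 0.1115, 0.0395]
tcp_rot: [-90.0, -0.0, 6.4]
ft_force: [-0.7, 0.4, 0.2]
opening: 0.0
t 15.97 press x,y mm -142.0 1.3 z 39.5 rpy [-9.00e+01 -1.00e-02  6.42e+00] F [-0.7  0.4  0.2] M [0.   0.   0.02] open 0.0
```

```bash
python3 -m pendant '[{"offset":[1,0,0],"delta_rot":[0,0,0],"hand":0},{"offset":[2,0,0],"delta_rot":[0,0,0],"hand":0},{"offset":[3,0,0],"delta_rot":[0,0,0],"hand":0},{"offset":[4,0,0],"delta_rot":[0,0,0],"hand":0},{"offset":[5,0,0],"delta_rot":[0,0,0],"hand":0}]'
python3 -c "from h import *; press()"
python3 -m pendant '[{"offset":[0.4,0,0],"delta_rot":[0,0,0],"hand":0},{"offset":[0.8,0,0],"delta_rot":[0,0,0],"hand":0},{"offset":[1.2,0,0],"delta_rot":[0,0,0],"hand":0},{"offset":[1.6,0,0],"delta_rot":[0,0,0],"hand":0},{"offset":[1.6,0,0],"delta_rot":[0,0,0],"hand":0}]'
python3 -c "from h import *; press()"
```

```text
time: 16.6
position: [0.4339, 0.112, 0.0395]
tcp_rot: [-90.0, -0.0, 6.4]
ft_force: [-0.2, 0.3, -1.0]
opening: -0.0
t 16.6 press x,y mm -137.3 1.3 z 39.5 rpy [-90.    -0.     6.42] F [-0.2  0.3 -1. ] M [ 0.03 -0.01  0.01] open -0.0
time: 17.23
position: [0.4351, 0.112, 0.0394]
tcp_rot: [-90.0, 0.0, 6.4]
ft_force: [-1.3, -0.7, -0.4]
opening: 0.0001
t 17.23 press x,y mm -136.1 1.2 z 39.4 rpy [-9.001e+01  3.000e-02  6.420e+00] F [-1.3 -0.7 -0.4] M [ 0.02  0.35 -0.  ] open 0.1
```

```bash
python3 -m pendant '[{"offset":[0.3,0,0],"delta_rot":[0,0,0],"hand":0},{"offset":[0.6,0,0],"delta_rot":[0,0,0],"hand":0},{"offset":[0.9,0,0],"delta_rot":[0,0,0],"hand":0},{"offset":[1.2,0,0],"delta_rot":[0,0,0],"hand":0},{"offset":[1.2,0,0],"delta_rot":[0,0,0],"hand":0}]'
python3 -c "from h import *; press()"
```

```text
time: 17.85
position: [0.4352, 0.1118, 0.0391]
tcp_rot: [-90.0, 0.2, 6.4]
ft_force: [-6.8, -0.4, 4.8]
opening: -0.0001
t 17.85 press x,y mm -136.0 0.9 z 39.1 rpy [-90.04   0.16   6.4 ] F [-6.8 -0.4  4.8] M [0.01 2.2  0.  ] open -0.1
```

Firm at 7 N with the fingers at −136.0 (11 mm half width → tail at −125.0, exactly home). Back off and go over the cap.

```bash
python3 -m pendant '[{"offset":[-5,0,0],"delta_rot":[0,0,0],"hand":0},{"offset":[-14,-10,0],"delta_rot":[0,0,0],"hand":0},{"offset":[-14,-70,0],"delta_rot":[0,0,0],"hand":0},{"offset":[-14,-130,0],"delta_rot":[0,0,0],"hand":0},{"offset":[-14,-185,0],"delta_rot":[0,0,0],"hand":0}]'
python3 -m pendant '[{"offset":[30,-12,0],"delta_rot":[0,0,0],"hand":0},{"offset":[75,-12,0],"delta_rot":[0,0,0],"hand":0},{"offset":[120,-12,0.5],"delta_rot":[0,0,0],"hand":0},{"offset":[149,-12,0.5],"delta_rot":[0,0,0],"hand":0},{"offset":[149,-12,0.5],"delta_rot":[0,0,0],"hand":0}]'
python3 - <<'E'
from h import *
press(); t=Cam("top"); t.crop(160,280,160,260,6,"pics/t11.png"); s=Cam("scene"); s.crop(280,380,130,240,5.4,"pics/s11.png");press()
E
```

```text
time: 18.48
position: [0.4225, 0.1106, 0.2277]
tcp_rot: [-89.9, -0.2, 6.4]
ft_force: [0.6, 0.4, -0.1]
opening: 0.0
time: 19.1
position: [0.5717, 0.1279, 0.236]
tcp_rot: [-90.0, 0.0, 6.4]
ft_force: [-0.7, -0.3, -0.8]
opening: -0.0003
t 19.1 press x,y mm 1.4 1.9 z 236.0 rpy [-9.002e+01  2.000e-02  6.370e+00] F [-0.7 -0.3 -0.8] M [-0.03  0.09  0.02] open -0.3
t 19.2 press x,y mm 0.0 2.0 z 236.9 rpy [-9.00e+01 -2.00e-02  6.42e+00] F [-0.2 -0.8  0.6] M [-0.04  0.04 -0.01] open -0.2
```

View pics/s11.png

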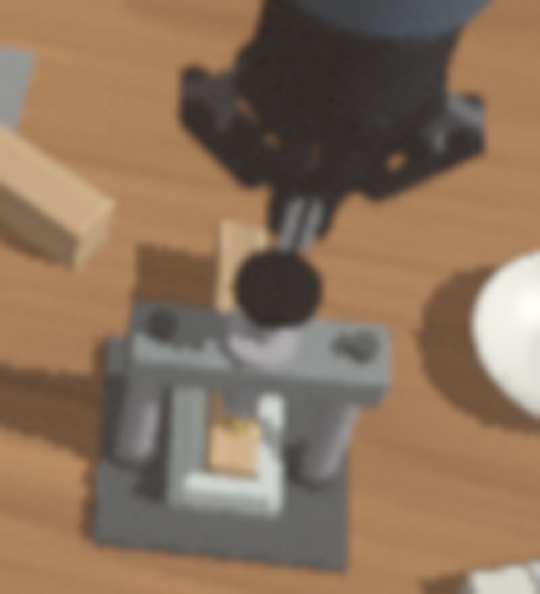

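The handle lies home with the stud under the ram nose at (233,425), and the fingertips are above the cap at (278,288). I descend.

```bash
python3 -m pendant '[{"offset":[0,12,0],"delta_rot":[0,0,0],"hand":0},{"offset":[0,24,0],"delta_rot":[0,0,0],"hand":0},{"offset":[0,34,0],"delta_rot":[0,0,0],"hand":0},{"offset":[0,38,0],"delta_rot":[0,0,0],"hand":0},{"offset":[0,38,0],"delta_rot":[0,0,0],"hand":0}]'
python3 -m pendant '[{"offset":[0,1.5,0],"delta_rot":[0,0,0],"hand":0},{"offset":[0,3,0],"delta_rot":[0,0,0],"hand":0},{"offset":[0,4.5,0],"delta_rot":[0,0,0],"hand":0},{"offset":[0,6,0],"delta_rot":[0,0,0],"hand":0},{"offset":[0,7,0],"delta_rot":[0,0,0],"hand":0}]'
python3 -c "from h import *; press()"
```

```text
time: 19.82
position: [0.5706, 0.1278, 0.1982]
tcp_rot: [-90.0, 0.0, 6.4]
ft_force: [0.3, -0.3, 0.4]
opening: -0.0001
time: 20.45
position: [0.5709, 0.1279, 0.1918]
tcp_rot: [-90.0, -0.0, 6.4]
ft_force: [-1.1, 0.9, 2.5]
opening: -0.0002
t 20.45 press x,y mm 0.6 2.0 z 191.8 rpy [-8.999e+01 -4.000e-02  6.430e+00] F [-1.1  0.9  2.5] M [0.09 0.24 0.01] open -0.2
```

```bash
python3 -m pendant '[{"offset":[0,1.5,0],"delta_rot":[0,0,0],"hand":0},{"offset":[0,3,0],"delta_rot":[0,0,0],"hand":0},{"offset":[0,4.5,0],"delta_rot":[0,0,0],"hand":0},{"offset":[0,6,0],"delta_rot":[0,0,0],"hand":0},{"offset":[0,7.5,0],"delta_rot":[0,0,0],"hand":0}]'
python3 -m pendant '[{"offset":[0,0.7,0],"delta_rot":[0,0,0],"hand":0},{"offset":[0,1.4,0],"delta_rot":[0,0,0],"hand":0},{"offset":[0,2.1,0],"delta_rot":[0,0,0],"hand":0},{"offset":[0,2.8,0],"delta_rot":[0,0,0],"hand":0},{"offset":[0,3,0],"delta_rot":[0,0,0],"hand":0}]'
python3 -c "from h import *; press()"
python3 -m pendant '[{"offset":[0,0.7,0],"delta_rot":[0,0,0],"hand":0},{"offset":[0,1.4,0],"delta_rot":[0,0,0],"hand":0},{"offset":[0,2.1,0],"delta_rot":[0,0,0],"hand":0},{"offset":[0,2.8,0],"delta_rot":[0,0,0],"hand":0},{"offset":[0,3,0],"delta_rot":[0,0,0],"hand":0}]'
python3 -c "from h import *; press()"
```

```text
time: 21.08
position: [0.5708, 0.1279, 0.184]
tcp_rot: [-90.0, -0.0, 6.4]
ft_force: [-0.3, 0.9, 4.5]
opening: -0.0004
time: 21.7
position: [0.5708, 0.1279, 0.181]
tcp_rot: [-90.0, -0.0, 6.4]
ft_force: [2.0, 0.4, 3.6]
opening: 0.0001
t 21.7 press x,y mm 0.5 2.0 z 181.0 rpy [-9.00e+01 -2.00e-02  6.42e+00] F [2.  0.4 3.6] M [ 0.14 -0.23 -0.06] open 0.1
time: 22.32
position: [0.5709, 0.1279, 0.1793]
tcp_rot: [-90.0, -0.1, 6.4]
ft_force: [-2.8, 0.2, 9.3]
opening: 0.0001
t 22.32 press x,y mm 0.7 1.9 z 179.3 rpy [-90.    -0.09   6.44] F [-2.8  0.2  9.3] M [ 0.21  0.7  -0.02] open 0.1
```

The first soft stop (9.3 N) is met at travel ≈ 15 mm. I continue gently.

```bash
python3 -m pendant '[{"offset":[0,0.4,0],"delta_rot":[0,0,0],"hand":0},{"offset":[0,0.8,0],"delta_rot":[0,0,0],"hand":0},{"offset":[0,1.2,0],"delta_rot":[0,0,0],"hand":0},{"offset":[0,1.6,0],"delta_rot":[0,0,0],"hand":0},{"offset":[0,2,0],"delta_rot":[0,0,0],"hand":0}]'
python3 -m pendant '[{"offset":[0,0.4,0],"delta_rot":[0,0,0],"hand":0},{"offset":[0,0.8,0],"delta_rot":[0,0,0],"hand":0},{"offset":[0,1.2,0],"delta_rot":[0,0,0],"hand":0},{"offset":[0,1.6,0],"delta_rot":[0,0,0],"hand":0},{"offset":[0,1.6,0],"delta_rot":[0,0,0],"hand":0}]'
python3 -c "from h import *; press()"
```

```text
time: 22.95
position: [0.5709, 0.1279, 0.1774]
tcp_rot: [-90.0, -0.1, 6.4]
ft_force: [-1.9, 1.0, 10.6]
opening: -0.0
time: 23.58
position: [0.5709, 0.1279, 0.1758]
tcp_rot: [-90.0, -0.1, 6.4]
ft_force: [-1.6, 1.4, 9.2]
opening: -0.0002
t 23.57 press x,y mm 0.6 1.9 z 175.8 rpy [-90.    -0.09   6.44] F [-1.6  1.4  9.2] M [ 0.19  0.69 -0.01] open -0.2
```

```bash
python3 -m pendant '[{"offset":[0,0.3,0],"delta_rot":[0,0,0],"hand":0},{"offset":[0,0.6,0],"delta_rot":[0,0,0],"hand":0},{"offset":[0,0.9,0],"delta_rot":[0,0,0],"hand":0},{"offset":[0,1.2,0],"delta_rot":[0,0,0],"hand":0},{"offset":[0,1.2,0],"delta_rot":[0,0,0],"hand":0}]'
python3 -m pendant '[{"offset":[0,0.3,0],"delta_rot":[0,0,0],"hand":0},{"offset":[0,0.6,0],"delta_rot":[0,0,0],"hand":0},{"offset":[0,0.9,0],"delta_rot":[0,0,0],"hand":0},{"offset":[0,1.0,0],"delta_rot":[0,0,0],"hand":0},{"offset":[0,1.0,0],"delta_rot":[0,0,0],"hand":0}]'
```

```text
time: 24.2
position: [0.5709, 0.1279, 0.1746]
tcp_rot: [-90.0, -0.1, 6.4]
ft_force: [-1.8, 0.3, 8.5]
opening: -0.0002
time: 24.82
position: [0.5709, 0.1279, 0.1736]
tcp_rot: [-90.0, -0.1, 6.4]
ft_force: [-3.3, 0.4, 10.6]
opening: -0.0001
```

```bash
python3 -m pendant '[{"offset":[0,0.3,0],"delta_rot":[0,0,0],"hand":0},{"offset":[0,0.6,0],"delta_rot":[0,0,0],"hand":0},{"offset":[0,0.8,0],"delta_rot":[0,0,0],"hand":0},{"offset":[0,0.8,0],"delta_rot":[0,0,0],"hand":0},{"offset":[0,0.8,0],"delta_rot":[0,0,0],"hand":0}]'
```

```text
time: 25.45
position: [0.5709, 0.1279, 0.1732]
tcp_rot: [-90.0, -0.1, 6.4]
ft_force: [-3.8, 1.2, 11.4]
opening: -0.0002
```

```bash
python3 -m pendant '[{"offset":[0,0.3,0],"delta_rot":[0,0,0],"hand":0},{"offset":[0,0.6,0],"delta_rot":[0,0,0],"hand":0},{"offset":[0,0.6,0],"delta_rot":[0,0,0],"hand":0},{"offset":[0,0.6,0],"delta_rot":[0,0,0],"hand":0},{"offset":[0,0.6,0],"delta_rot":[0,0,0],"hand":0}]'
```

```text
time: 26.08
position: [0.571, 0.1279, 0.173]
tcp_rot: [-90.0, -0.1, 6.5]
ft_force: [-3.0, 0.3, 13.7]
opening: -0.0002
```

Firming up at travel ≈ 22 mm. Small increments now.

```bash
python3 -m pendant '[{"offset":[0,0.3,0],"delta_rot":[0,0,0],"hand":0},{"offset":[0,0.4,0],"delta_rot":[0,0,0],"hand":0},{"offset":[0,0.4,0],"delta_rot":[0,0,0],"hand":0},{"offset":[0,0.4,0],"delta_rot":[0,0,0],"hand":0},{"offset":[0,0.4,0],"delta_rot":[0,0,0],"hand":0}]'
```

```text
time: 26.7
position: [0.571, 0.1279, 0.1729]
tcp_rot: [-90.0, -0.2, 6.5]
ft_force: [-4.1, -0.1, 14.6]
opening: -0.0
```

```bash
python3 -m pendant '[{"offset":[0,0.3,0],"delta_rot":[0,0,0],"hand":0},{"offset":[0,0.4,0],"delta_rot":[0,0,0],"hand":0},{"offset":[0,0.4,0],"delta_rot":[0,0,0],"hand":0},{"offset":[0,0.4,0],"delta_rot":[0,0,0],"hand":0},{"offset":[0,0.4,0],"delta_rot":[0,0,0],"hand":0}]'
```

```text
time: 27.32
position: [0.571, 0.1279, 0.1727]
tcp_rot: [-90.0, -0.2, 6.5]
ft_force: [-3.8, 1.4, 15.6]
opening: 0.0001
```

```bash
python3 -m pendant '[{"offset":[0,0.3,0],"delta_rot":[0,0,0],"hand":0},{"offset":[0,0.5,0],"delta_rot":[0,0,0],"hand":0},{"offset":[0,0.5,0],"delta_rot":[0,0,0],"hand":0},{"offset":[0,0.5,0],"delta_rot":[0,0,0],"hand":0},{"offset":[0,0.5,0],"delta_rot":[0,0,0],"hand":0}]'
```

```text
time: 27.95
position: [0.571, 0.1279, 0.1724]
tcp_rot: [-90.0, -0.2, 6.5]
ft_force: [-5.7, 1.4, 16.6]
opening: 0.0002
```

```bash
python3 -m pendant '[{"offset":[0,0.2,0],"delta_rot":[0,0,0],"hand":0},{"offset":[0,0.3,0],"delta_rot":[0,0,0],"hand":0},{"offset":[0,0.3,0],"delta_rot":[0,0,0],"hand":0},{"offset":[0,0.3,0],"delta_rot":[0,0,0],"hand":0},{"offset":[0,0.3,0],"delta_rot":[0,0,0],"hand":0}]'
```

```text
time: 28.58
position: [0.5711, 0.1279, 0.1723]
tcp_rot: [-90.0, -0.2, 6.5]
ft_force: [-6.7, 1.4, 17.8]
opening: 0.0001
```

17.8 N: hold here.

```bash
python3 -m pendant '[{"offset":[0,0,0],"delta_rot":[0,0,0],"hand":0},{"offset":[0,0,0],"delta_rot":[0,0,0],"hand":0},{"offset":[0,0,0],"delta_rot":[0,0,0],"hand":0},{"offset":[0,0,0],"delta_rot":[0,0,0],"hand":0},{"offset":[0,0,0],"delta_rot":[0,0,0],"hand":0}]'
python3 -m pendant '[{"offset":[0,0.2,0],"delta_rot":[0,0,0],"hand":0},{"offset":[0,0.2,0],"delta_rot":[0,0,0],"hand":0},{"offset":[0,0.2,0],"delta_rot":[0,0,0],"hand":0},{"offset":[0,0.2,0],"delta_rot":[0,0,0],"hand":0},{"offset":[0,0.2,0],"delta_rot":[0,0,0],"hand":0}]'
```

```text
time: 29.2
position: [0.5711, 0.1279, 0.1723]
tcp_rot: [-90.0, -0.2, 6.5]
ft_force: [-5.4, 1.7, 17.6]
opening: -0.0001
time: 29.82
position: [0.5711, 0.1279, 0.1722]
tcp_rot: [-90.0, -0.2, 6.5]
ft_force: [-6.5, 0.3, 18.0]
opening: -0.0
```

Held for about 1.2 s at 17.6–18.0 N. Now release slowly.

```bash
python3 -m pendant '[{"offset":[0,-2,0],"delta_rot":[0,0,0],"hand":0},{"offset":[0,-5,0],"delta_rot":[0,0,0],"hand":0},{"offset":[0,-9,0],"delta_rot":[0,0,0],"hand":0},{"offset":[0,-13,0],"delta_rot":[0,0,0],"hand":0},{"offset":[0,-17,0],"delta_rot":[0,0,0],"hand":0}]'
python3 -m pendant '[{"offset":[0,-4,0],"delta_rot":[0,0,0],"hand":0},{"offset":[0,-8,0],"delta_rot":[0,0,0],"hand":0},{"offset":[0,-14,0],"delta_rot":[0,0,0],"hand":0},{"offset":[0,-30,0],"delta_rot":[0,0,0],"hand":0},{"offset":[0,-60,0],"delta_rot":[0,0,0],"hand":0}]'
python3 -m pendant '[{"offset":[-20,-20,0],"delta_rot":[0,0,0],"hand":0},{"offset":[-60,-40,0],"delta_rot":[0,0,0],"hand":0},{"offset":[-110,-40,0],"delta_rot":[0,0,0],"hand":0},{"offset":[-160,-40,0],"delta_rot":[0,0,0],"hand":0},{"offset":[-200,-40,0],"delta_rot":[0,0,0],"hand":0}]'
python3 - <<'E'
from h import *
press(); s=Cam("scene"); s.crop(280,380,130,240,5.4,"pics/s12.png"); cv2.imwrite("pics/sfull.png",s.im); t=Cam("top"); t.crop(160,280,160,260,6,"pics/t12.png")
q=lambda p:(280+(p[0]+.5)/5.4-.5,130+(p[1]+.5)/5.4-.5)
E
```

```text
time: 30.45
position: [0.5708, 0.1279, 0.1861]
tcp_rot: [-90.0, 0.0, 6.4]
ft_force: [0.9, -0.3, 3.1]
opening: -0.0
time: 31.08
position: [0.5691, 0.1275, 0.2446]
tcp_rot: [-90.1, 0.3, 6.4]
ft_force: [1.2, -0.1, 1.3]
opening: -0.0002
time: 31.7
position: [0.3695, 0.1047, 0.2855]
tcp_rot: [-90.0, 0.1, 6.4]
ft_force: [0.0, 0.2, 1.4]
opening: -0.0001
t 31.7 press x,y mm -202.1 1.2 z 285.5 rpy [-90.02   0.11   6.42] F [0.  0.2 1.4] M [ 0.16  0.05 -0.02] open -0.1
```

View pics/s12.png

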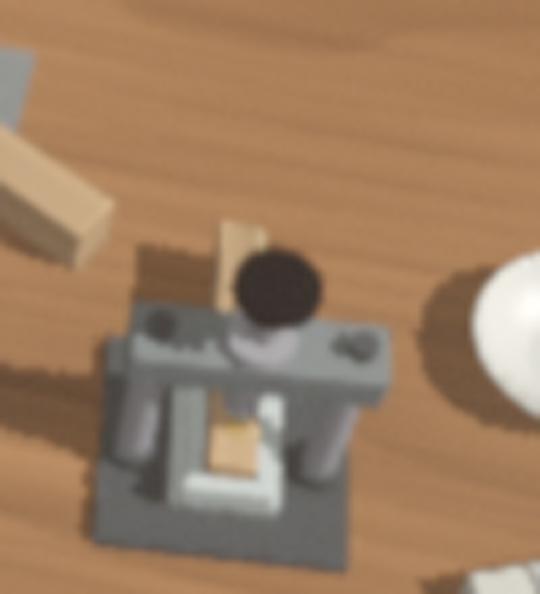

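View pics/t12.png

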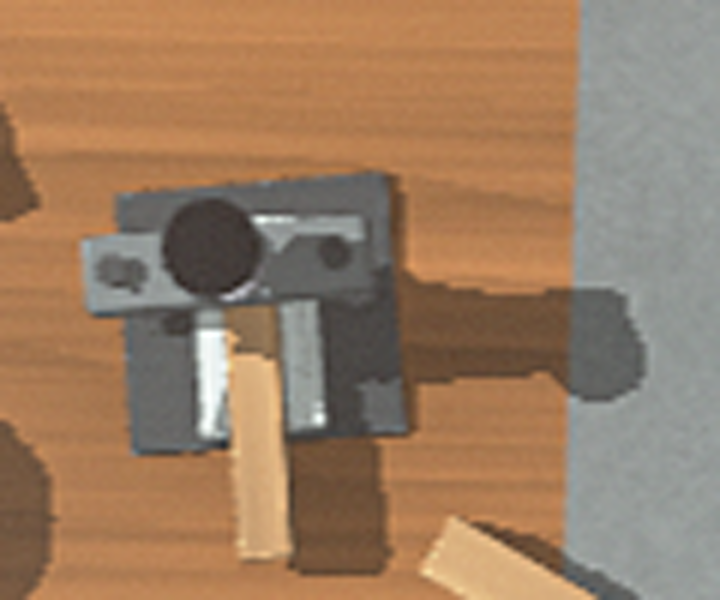

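View pics/sfull.png

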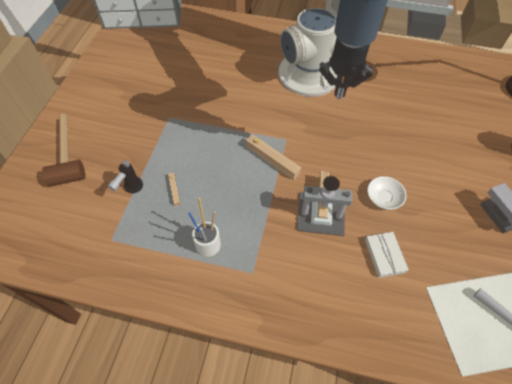

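The cap is back at (278,288), its raised position. The stud now shows only as a flush disc at (233,428), the handle's end is unmoved, and the bystanders are where they were. Handing in.

```bash
python3 -c "
from plant import job_done
print(job_done())"
```

```text
the job is handed in; nothing more can be done
None
```

The job is done and handed in at about 32 s of robot time, with no check failing. No verdict came back.

- **Handle:** I took the 150 × 24 mm bar, not the 192 mm or 104 mm look-alikes. I gripped it by the tail and slid it stud-first into the channel. A light 7 N push on its tail then gave a firm stop exactly at the home position.
- **Pressing:** With closed fingertips I pressed the cap down. The ram met the stud at about 15 mm travel (9 N) and reached the second stop at about 22 mm. I held it there for about 1.2 s. Every reading during the hold was 17.6–18.0 N, below the 24 N overload. I then let the ram rise.
- **Last pictures:** The cap is up, the stud looks flush, the handle lies in the channel against the stop, the bystanders look unmoved, and the arm is clear.
- **Small disagreements:** The cameras differed from the robot by about 2 mm sideways, which I corrected before sliding the handle in. While pressing there was also a side force of 5–7 N on the fingertips, probably from the arm flexing under load; it had no visible effect.

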